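# Fetch the filter insert from the covered tray and present it over the light pad

### The arm

A 7-joint arm with a two-finger parallel gripper is mounted at the origin on a cart in front of the work surface, level with it; the furniture and walls round the work are solid. World frame = base frame: x ahead of the robot, y to its left, z up, the work surface at z = 0. Lengths are in m, angles in rad, forces in N, time in s.
With the tool pointing down it reaches from about 0.425 to 0.925 m from the base axis. Payload 6.8 kg.
Tool frame: the origin (TCP) lies midway between the tips of the shut fingers; the grasp point (between the pads) lies 19 mm behind it (r.grip_point_offset is the distance from the TCP to the grasp point, in m); z points along the fingers, y is the direction in which the jaws open and shut (so a half turn about z gives the same grasp; the last joint's range is limited). The gripper opens to 85 mm and grips with 20 to 120 N. Pads are 22 mm wide; open, the fingers measure 114 mm over their backs; the gripper's body (76 mm by 85 mm) begins 54 mm behind the grasp point. The pads swing forward as they close: fully open they stand 13 mm farther back than shut.
Start: joints at [-0.108, 0.477, 0.022, 1.555, -0.011, 1.109, -0.083], TCP at [0.675, 0, 0.231] pointing down, gripper open.
Joint ranges: [-2.96, 2.96], [-0.34, 2.1], [-1.41, 1.46], [0.24, 2.44], [-1.37, 4.51], [0.17, 1.92], [-2.96, 2.96]. Speed limits (rad/s): [2.39, 2.39, 3.14, 3.14, 3.14, 3.14, 3.14].

### API

Orientations are given as a rotation vector (axis times angle).
In Python, from bench import r, grab_frame, camera_params gives the robot as it stands.
- The arm moves only by the tool carry_out, never from a script. Its argument "motion" is text: rows parted by semicolons, each of 5 numbers parted by spaces: the closure, from 0 (fully open) to 1 (shut), then the shift along the tool's x, y, z in mm, then the turn about the tool's z in rad. In form: fingers dx dy dz twist; .... A call has exactly 8 rows; each row shifts and turns the commanded pose from where the row before left it, along the tool's axes as they then stand; what a row does not reach is not made up. A row lasts 1/8 s, in which the tool goes at most 62.5 mm and 10.7 degrees, less where a joint would pass 70% of its speed; a pose out of reach is approached as far as the arm can. A call with a gripper value outside its range is refused whole. The fingers move at their own pace and stop on an object; "newtons" is the grip in N (left out, the last holds). Time passes only in rows, so rows that do not move let the fingers close, or fill a call up. It gives the time, the measured TCP pose, the force and the opening at its end, in the units of the state.
- r.get_obs(): the state, without advancing time (a new reading comes with each control period).
- grab_frame(name): name is "scene" or "side" or "wrist"; returns the picture (420x560x3 uint8, red, green, blue); there is no depth.
- camera_params(name): a dict with "fx", "fy", "cx", "cy" (pixels), "eye" and "attitude" of the camera in the world. Camera axes: x right, y down, z forward; pixel columns grow to the right and rows downward; lengths in m; the calibration is good to about 2 mm. The wrist camera is an equidistant fisheye: a pixel r from the principal point sees the ray r / f radians off the axis. A picture is of the moment at which its call begins: read the wrist's pose just before it. camera_params takes no time and is no camera call; for the wrist camera it gives the pose at the moment of the call.
- r.hand_in(): hands the job in, once; it reports no verdict.
The state is a dict: "clock": time; "joints": joint angles; "qvel": joint speeds; "tau": joint torques, N m; "tcp_pos": TCP position; "orientation": TCP orientation; "contact_force": force on the tool from outside, world axes, zero at the start; "moment": the same for the moment, N m; "grip_width": finger opening in m.
Only numpy, scipy, OpenCV 4.12 (cv2) and the standard library are available. Lean on these libraries where they do the work, as an engineer would, in place of code of your own. Each camera call takes 0.05 s, during which the arm holds its last target.

### The job

Pull the tray of the white cabinet out to its stop, lift the cover flap in it right up so that it stays open, and draw the glass filter insert (the one with the long grip) straight up out of its slot; leave the blank insert with the short grip in place, the tray out and the flap up. Finish while holding the filter insert upright and still above the middle of the light pad, clear of everything, its lower edge about 10 to 20 cm above the pad: do not put it down or let it go. Do not push the other things on the bench about.

Things in the scene. Friction and masses are not known exactly. Their poses are not given: they have to be found in the camera images.
- cabinet: low white cabinet, 180 mm deep (x) x 240 wide (y) x 92 high, fixed to the bench. Origin: at bench height below the middle of its front face, which the tray's white fascia fills; the cabinet lies towards its +x, the tray comes out along its own -x. Its yaw differs between starts.
- tray (a joint): how far the tray is out, m: 0 closed (as it starts), 0.145 at the stop. Slides stiffly (5 N), stays where left. Behind the fascia (8 mm thick, top at z = 84 mm) lies an open hand pocket, 8 to 54 mm behind the fascia's front, floor at z = 14 mm, into which the flap's tongue reaches; behind that the compartment under the flap, side walls 100 mm from the middle line.
- tray_handle (a point): middle of the tray's bar handle: a round steel bar 10 mm thick and 100 mm long along the cabinet's y, 40 mm in front of the fascia (35 mm free gap behind the bar, with a standoff at y = +-45 mm), at z = 60 mm. It moves with the tray.
- flap (a joint): angle of the cover flap in the tray, rad: 0 shut (lying level), 2.1 fully open. It opens upwards, its front edge rising and going over towards the cabinet. Its hinge line runs along the cabinet's y at z = 76.5 mm, 128 mm behind the fascia's front, and moves with the tray. The hinge is stiff (0.14 N m), the flap stays at any angle where it is left.
- flap_tongue (a point): grasp point on the flap's tongue: a bar 10 mm wide (y), 8 thick, 35 long, sticking out forwards from the middle of the flap's front edge over the hand pocket, in the flap's plane. The point is 95 mm from the hinge line, 14 mm from the tongue's tip; the flap's panel (3 mm thick, 208 wide) ends 74 mm from the hinge line. With the flap shut, 55 mm are free below it.
- filter_center (a point): centre of the filter insert, half-way up its 54 mm. Aluminium frame 50 mm (cabinet x) x 10 (cabinet y) x 36 high with glass window, about 70 g; on top a flat grip 44 x 8 x 18 high, its middle 18 mm above this point. Stands in one of two slots under the flap (13 x 53 mm, 20 deep, floor at z = 14 mm), 33 mm left or right of the tray's middle, 34 mm in front of the hinge line; which one differs.
- blank_center (a point): centre of the blank insert, half-way up: same body but a solid plate without window, and its grip is only 16 mm long. It stands in the other slot; leave it there.
- filter: the filter insert itself; origin at the centre of its underside, 27 mm below filter_center, z up.
- lightpad_center (a point): centre of the top of the light pad: a flat square plate with a white panel, 130 x 130 x 8 mm, fixed to the bench to the right of the cabinet.
- mug_1: striped mug, 80 x 114 x 89 mm; a bystander, leave it alone. Origin: centre of its underside.
- rock_4: grey-brown rock, 59 x 69 x 40 mm; a bystander, leave it alone. Origin: centre of its underside.
- blower: black bulb blower with a red spout, 125 mm high; a bystander, leave it alone. Origin: centre of its underside.
- stapler: stapler, 34 x 150 x 55 mm; a bystander, leave it alone. Origin: centre of its underside.
- petri_1: lidded clear petri dish, 63 mm across, 15 mm high; a bystander, leave it alone. Origin: centre of its underside.
- bottle_1: brown dropper bottle, 33 mm across, 102 mm high; a bystander, leave it alone. Origin: centre of its underside.
- tape_2: roll of tape lying flat, 98 mm across, 25 mm high; a bystander, leave it alone. Origin: centre of its underside.
- calculator: pocket calculator, 130 x 76 x 15 mm; a bystander, leave it alone. Origin: centre of its underside.

How it is judged:
By the outcome, as a careful person would: the job done as asked, in the order asked, and still so for the second after the job is handed in, while the arm keeps its last pose, push and grip.
It also fails if it takes over 64 s, if anything falls off the work surface, if the arm or the gripper's body presses on something with over 40 N, if the wrist force passes 120 N, or if a joint passes its speed limit or range.

## Working session

There is one attempt and no reset: what is moved stays moved. The work goes in short steps, Python scripts to look and compute and a tool call to move; the robot and the scene stay as the last step left them, time stands still between calls to the robot, and variables do not carry over. Pictures are saved under pics/ and viewed, and the job is handed in when it is done.

Besides the shell and the picture viewer there is one more tool, called after "Emit:" by a JSON object that holds its "op" and its "data". carry_out: Moves the arm, as the interface text tells. Its arguments: {"type":"object","properties":{"motion":{"type":"string"},"newtons":{"type":"number"}},"required":["motion"]}

```bash
ls; mkdir -p pics
python3 - <<'E'
from bench import r, grab_frame, camera_params
import cv2,numpy as np
print(r.get_obs())
for n in ["scene","side","wrist"]:
    p=camera_params(n);print(n,p)
    cv2.imwrite(f"pics/{n}0.png",grab_frame(n)[:,:,::-1])
E
```

```text
pics
{'clock': 0.0, 'joints': array([-0.10806742,  0.47782628,  0.02234591,  1.55644564, -0.01152667,
        1.10930393, -0.08311893]), 'qvel': array([ 0.00048301, -0.00120235, -0.0008003 , -0.00022497,  0.00059538,
        0.00044308,  0.00147153]), 'tau': array([-5.45967814e-04, -5.96443820e+01,  1.60769675e+00, -2.81194621e+01,
        1.24063640e-02,  9.39900521e-03,  2.20753498e-05]), 'tcp_pos': array([ 6.74406942e-01, -3.30138117e-05,  2.30310736e-01]), 'orientation': array([-2.22062659e+00, -2.22052171e+00,  2.18656764e-03]), 'contact_force': array([0.09046675, 0.00527494, 0.01797674]), 'moment': array([ 0.01460631,  0.05001319, -0.05860289]), 'grip_width': 0.08533092958354431}
scene {'fx': 544.1303670931259, 'fy': 544.1303670931259, 'cx': 280.0372087357828, 'cy': 206.3877951403677, 'eye': array([-0.38192426,  1.01004401,  1.13349745]), 'attitude': array([-0.9215084 ,  2.39461122, -1.18795976])}
side {'fx': 443.96758084318253, 'fy': 443.96758084318253, 'cx': 276.74352088597647, 'cy': 213.39277475390028, 'eye': array([ 0.30311575, -1.24275534,  0.54009214]), 'attitude': array([-1.90445221,  0.16578131, -0.13086817])}
wrist {'fx': 325.19226210127806, 'fy': 325.19226210127806, 'cx': 278.8781819504544, 'cy': 211.78986049284, 'eye': array([0.67553436, 0.07251829, 0.37247844]), 'attitude': array([ 2.85344612e+00,  7.04316771e-04, -3.15306011e-03])}
```

View pics/scene0.png

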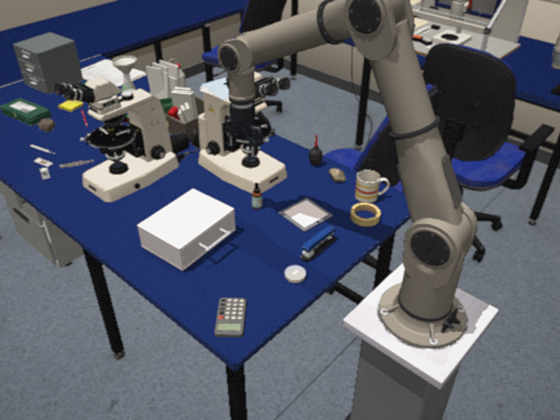

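View pics/side0.png

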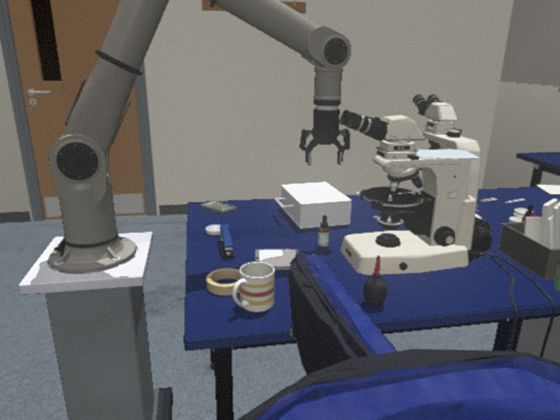

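View pics/wrist0.png

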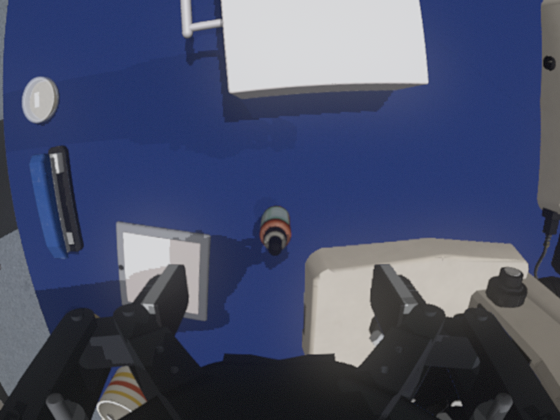

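The scene shows the white cabinet around (187,228) with its handle at about (215,242), the light pad at (305,213), and bystanders around the pad. In the wrist view, the pad is at (165,270), the bottle at (275,230) and the cabinet is along the top. Next I'll zoom in to get pixel positions.

Run:
```python
import cv2
a=cv2.imread("pics/scene0.png")
cv2.imwrite("pics/z1.png",cv2.resize(a[180:275,130:250],None,fx=6,fy=6,interpolation=cv2.INTER_CUBIC))
cv2.imwrite("pics/z2.png",cv2.resize(a[140:300,230:400],None,fx=3.7,fy=3.7,interpolation=cv2.INTER_CUBIC))
```

```text
(no output)
```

View pics/z1.png

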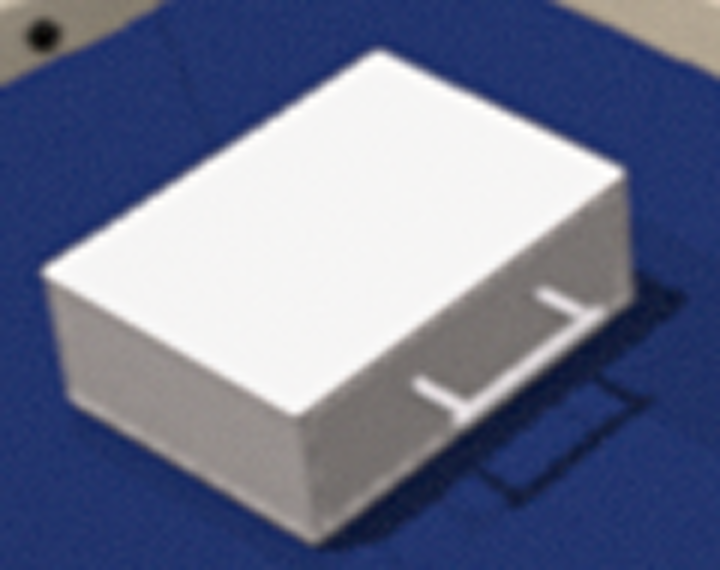

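View pics/z2.png

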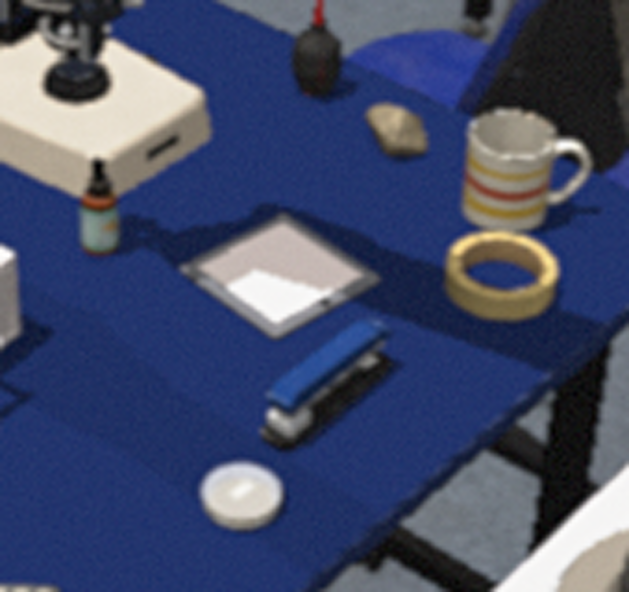

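```bash
cat > h.py <<'E'
from bench import r, grab_frame, camera_params
import cv2,numpy as np
from scipy.spatial.transform import Rotation as Ro
def ray(n,uv,p=None):
    p=p or camera_params(n); x=(uv[0]-p['cx'])/p['fx'];y=(uv[1]-p['cy'])/p['fy']
    if n=='wrist':
        t=np.hypot(x,y); d=np.array([x/t*np.sin(t),y/t*np.sin(t),np.cos(t)])
    else: d=np.array([x,y,1.])
    d=Ro.from_rotvec(p['attitude']).apply(d); return p['eye'],d/np.linalg.norm(d)
def onz(n,uv,z,p=None):
    e,d=ray(n,uv,p); return e+d*(z-e[2])/d[2]
def proj(n,X,p=None):
    p=p or camera_params(n); c=Ro.from_rotvec(p['attitude']).inv().apply(np.array(X)-p['eye'])
    if n=='wrist':
        t=np.arctan2(np.hypot(c[0],c[1]),c[2]); k=t/np.hypot(c[0],c[1]); return np.array([p['cx']+p['fx']*k*c[0],p['cy']+p['fy']*k*c[1]])
    return np.array([p['cx']+p['fx']*c[0]/c[2],p['cy']+p['fy']*c[1]/c[2]])
def zc(u,s,ox,oy): return ((u[0]+.5)/s-.5+ox,(u[1]+.5)/s-.5+oy)
E
python3 - <<'E'
from h import *
np.set_printoptions(precision=4,suppress=True)
for nm,u,z in [('BL',(42,272),.092),('BR',(378,50),.092),('FR',(626,172),.092),('FL',(298,415),.092),('FLb',(315,545),0),('FRb',(635,297),0),('h1',(462,412),.06),('h2',(597,315),.06)]:
    print(nm,onz('scene',zc(u,6,130,180),z))
P=[onz('scene',zc(u,3.7,230,140),.008) for u in [(180,268),(284,213),(380,277),(276,337)]]
print(np.array(P),np.mean(P,0))
Q=[onz('wrist',u,.008) for u in [(117,222),(211,234),(207,320),(123,308)]];print('w',np.array(Q))
for nm,u,z in [('FRt',(222,0),.092),('FRb?',(229,95),.092),('BRt',(427,82),.092),('hR',(187,34),.06)]: print(nm,onz('wrist',u,z))
E
```

```text
BL [0.784  0.3508 0.092 ]
BR [0.8062 0.1106 0.092 ]
FR [0.6265 0.0957 0.092 ]
FL [0.6055 0.3336 0.092 ]
FLb [0.6117 0.3303 0.    ]
FRb [0.6321 0.0894 0.    ]
h1 [0.578  0.2572 0.06  ]
h2 [0.5825 0.1612 0.06  ]
[[ 0.5825 -0.0637  0.008 ]
 [ 0.5666 -0.1924  0.008 ]
 [ 0.4399 -0.1758  0.008 ]
 [ 0.4552 -0.0475  0.008 ]] [ 0.5111 -0.1198  0.008 ]
w [[ 0.4658 -0.0495  0.008 ]
 [ 0.5925 -0.0637  0.008 ]
 [ 0.5757 -0.1914  0.008 ]
 [ 0.448  -0.1818  0.008 ]]
FRt [0.6256 0.1812 0.092 ]
FRb? [0.6325 0.0933 0.092 ]
BRt [0.8092 0.112  0.092 ]
hR [0.5857 0.16   0.06  ]
```

Emit:
{"op": "carry_out", "data": {"motion": "0.6 0 0 0 -0.092; 0.6 31 -10.3 11.5 0; 0.6 31 -10.3 11.5 0; 0.6 31 -10.3 11.5 0; 0.6 31 -10.3 11.5 0; 0.6 31 -10.3 11.5 0; 0.6 31 -10.3 11.5 0; 0.6 31 -10.3 11.5 0", "newtons": 60}}

```text
clock: 1.15
tcp_pos: [0.5826, 0.2103, 0.1502]
orientation: [-2.117, -2.321, 0.001]
contact_force: [0.4, 1.1, -0.6]
grip_width: 0.034
```

Run:
```python
from h import *
np.set_printoptions(precision=4,suppress=True)
o=r.get_obs();print(o['tcp_pos'],o['orientation'],o['grip_width'],o['qvel'])
a=grab_frame('wrist');cv2.imwrite("pics/w1.png",a[:,:,::-1])
print(onz('scene',(295,272),.015),onz('scene',(231,317),.015))
```

```text
[0.5826 0.2103 0.1502] [-2.1168 -2.3211  0.0007] 0.03395494285118621 [-0.3789  0.0722 -0.0579  0.126   0.042  -0.1965 -0.4546]
[0.3492 0.1217 0.015 ] [0.3642 0.3667 0.015 ]
```

View pics/w1.png

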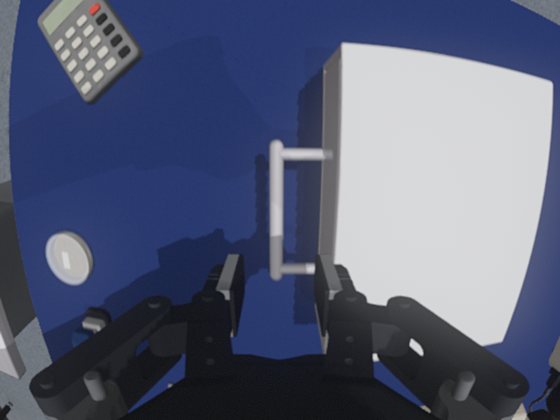

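Run:
```python
from h import *
np.set_printoptions(precision=4,suppress=True)
o=r.get_obs();print(o['tcp_pos'],np.abs(o['qvel']).max()); 
p=camera_params('wrist')
for u in [(277,146),(277,274)]: print(onz('wrist',u,.062,p))
for u in [(343,44),(552,83),(503,342),(325,330)]: print(onz('wrist',u,.092,p))
print(proj('wrist',[o['tcp_pos'][0],o['tcp_pos'][1],o['tcp_pos'][2]],p))
```

```text
[0.5792 0.2159 0.1486] 0.08683142680349526
[0.5731 0.2685 0.062 ]
[0.5827 0.1699 0.062 ]
[0.6067 0.3392 0.092 ]
[0.7806 0.3553 0.092 ]
[0.805  0.1215 0.092 ]
[0.6222 0.1404 0.092 ]
[277.2474 271.4947]
```

Emit:
{"op": "carry_out", "data": {"motion": "0.6 0 2 0 0; 0.6 0 0 26 0; 0.6 0 0 26 0; 0.6 0 0 26 0; 0.6 0 0 26 0; 0.6 0 0 0 0; 0.6 0 0 0 0; 1 0 0 0 0"}}

```text
clock: 2.2
tcp_pos: [0.585, 0.208, 0.0493]
orientation: [-2.119, -2.318, 0.003]
contact_force: [-18.9, -0.9, 12.6]
grip_width: 0.0174
```

Emit:
{"op": "carry_out", "data": {"motion": "1 0 0 0 0; 1 0 0 0 0; 1 0 0 0 0; 1 0 0 0 0; 1 0 0 0 0; 1 0 0 0 0; 1 0 0 0 0; 1 0 0 0 0"}}

```text
clock: 3.2
tcp_pos: [0.581, 0.2076, 0.0477]
orientation: [-2.115, -2.316, 0.014]
contact_force: [-18.0, -3.6, 20.3]
grip_width: 0.0076
```

Run:
```python
from h import *
np.set_printoptions(precision=4,suppress=True)
o=r.get_obs();print(o['tcp_pos'],o['orientation'],o['contact_force'],o['grip_width'])
p=camera_params('wrist');a=grab_frame('wrist');cv2.imwrite("pics/w2.png",a[:,:,::-1])
for X in [(343,44)]: pass
import pickle;pickle.dump(p,open('p2.pkl','wb'))
```

```text
[0.581  0.2076 0.0477] [-2.1153 -2.3165  0.0135] [-18.0402  -3.6357  20.3199] 0.007648650922012214
```

View pics/w2.png

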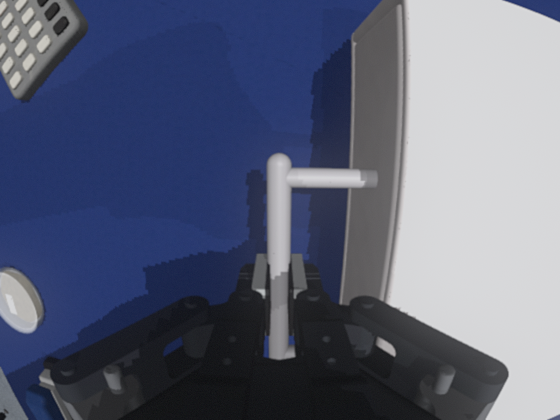

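Emit:
{"op": "carry_out", "data": {"motion": "1 0 -18 0 0; 1 0 -18 0 0; 1 0 -18 0 0; 1 0 -18 0 0; 1 0 -18 0 0; 1 0 -18 0 0; 1 0 -18 0 0; 1 0 -18 0 0"}}

```text
clock: 4.25
tcp_pos: [0.4454, 0.1958, 0.0478]
orientation: [2.118, 2.316, 0.008]
contact_force: [5.5, 0.1, -2.8]
grip_width: 0.0076
```

Emit:
{"op": "carry_out", "data": {"motion": "1 0 0 0 0; 1 0 -3 0 0; 1 0 -3 0 0; 1 0 0 0 0; 1 0 0 0 0; 1 0 0 0 0; 1 0 0 0 0; 1 0 0 0 0"}}

```text
clock: 5.25
tcp_pos: [0.4387, 0.1952, 0.0478]
orientation: [2.118, 2.317, 0.005]
contact_force: [4.8, -2.7, 6.6]
grip_width: 0.0077
```

Run:
```python
from h import *
np.set_printoptions(precision=4,suppress=True)
o=r.get_obs();print(o['tcp_pos'],o['orientation'],o['contact_force'],o['grip_width'],o['joints'])
p=camera_params('wrist');a=grab_frame('wrist');cv2.imwrite("pics/w3.png",a[:,:,::-1])
b=grab_frame('scene');cv2.imwrite("pics/s3.png",cv2.resize(b[170:290,110:270],None,fx=5,fy=5)[:,:,::-1])
```

```text
[0.4387 0.1952 0.0478] [2.1179 2.317  0.005 ] [ 4.7763 -2.6898  6.5639] 0.007710895708923868 [-0.4956  0.4368 -0.0652  2.1543  0.0557  0.5482 -0.5125]
```

View pics/w3.png

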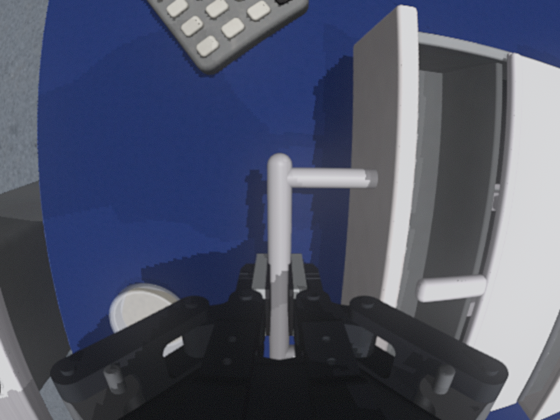

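View pics/s3.png

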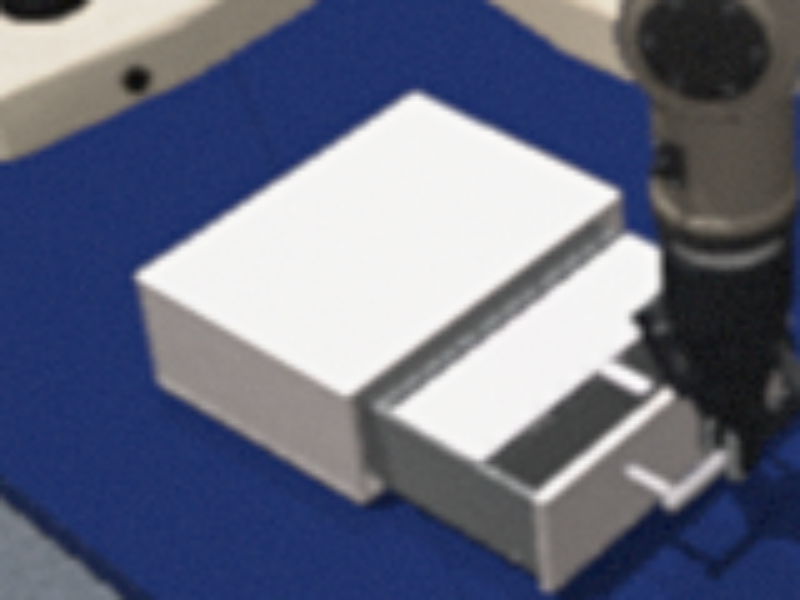

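Emit:
{"op": "carry_out", "data": {"motion": "1 0 -4 0 0; 1 0 -2 0 0; 1 0 -2 0 0; 1 0 0 0 0; 1 0 0 0 0; 1 0 0 0 0; 1 0 0 0 0; 1 0 0 0 0"}}

```text
clock: 6.35
tcp_pos: [0.4364, 0.1951, 0.0479]
orientation: [2.117, 2.311, 0.019]
contact_force: [23.4, -2.0, -15.8]
grip_width: 0.0075
```

Emit:
{"op": "carry_out", "data": {"motion": "1 0 6 0 0; 0.6 0 0 0 0; 0.6 0 0 0 0; 0.6 0 0 0 0; 0.6 0 0 -20 0; 0.6 0 0 -30 0; 0.6 0 0 -40 0; 0.6 0 0 -30 0"}}

```text
clock: 7.35
tcp_pos: [0.4338, 0.1958, 0.1682]
orientation: [2.117, 2.321, 0.001]
contact_force: [0.0, -0.8, -0.5]
grip_width: 0.0344
```

Emit:
{"op": "carry_out", "data": {"motion": "0.6 0 0 0 -0.175; 0.6 0 0 0 -0.175; 0.6 0 0 0 -0.175; 0.6 0 0 0 -0.175; 0.6 0 0 0 -0.175; 0.6 0 0 0 -0.175; 0.6 0 0 0 -0.175; 0.6 0 0 0 -0.175"}}

```text
clock: 8.35
tcp_pos: [0.4334, 0.1956, 0.1666]
orientation: [-0.114, -3.139, 0.001]
contact_force: [-0.3, 0.1, 0.0]
grip_width: 0.0341
```

Emit:
{"op": "carry_out", "data": {"motion": "0.6 0 0 0 -0.17; 0.6 0 0 0 0; 0.6 0 0 0 0; 0.6 0 0 0 0; 0.6 0 0 0 0; 0.6 0 0 0 0; 0.6 0 0 0 0; 0.6 0 0 0 0"}}

```text
clock: 9.35
tcp_pos: [0.4339, 0.1957, 0.1668]
orientation: [-0.143, 3.138, 0.0]
contact_force: [0.1, -0.1, -0.2]
grip_width: 0.034
```

Run:
```python
from h import *
np.set_printoptions(precision=4,suppress=True)
o=r.get_obs();print(o['tcp_pos'],o['contact_force'],o['grip_width'],o['joints'],np.abs(o['qvel']).max())
print(Ro.from_rotvec(o['orientation']).as_matrix())
p=camera_params('wrist');a=grab_frame('wrist');cv2.imwrite("pics/w4.png",a[:,:,::-1])
import pickle;pickle.dump(p,open('p4.pkl','wb'))
b=grab_frame('scene');cv2.imwrite("pics/s4.png",b[:,:,::-1])
cv2.imwrite("pics/s4z.png",cv2.resize(b[170:290,130:290],None,fx=5,fy=5,interpolation=cv2.INTER_CUBIC)[:,:,::-1])
```

```text
[0.4339 0.1957 0.1668] [ 0.13   -0.1314 -0.1947] 0.03403270952011428 [-0.2666  0.2522 -0.3305  2.0654  0.109   0.84    1.0016] 0.0017976836387451308
[[-0.9959 -0.0909  0.    ]
 [-0.0909  0.9959  0.    ]
 [-0.      0.     -1.    ]]
```

View pics/w4.png

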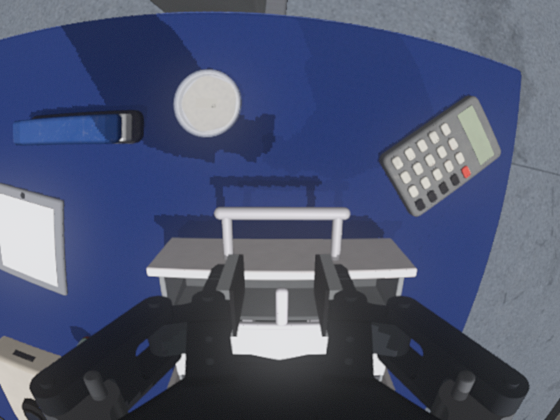

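View pics/s4z.png

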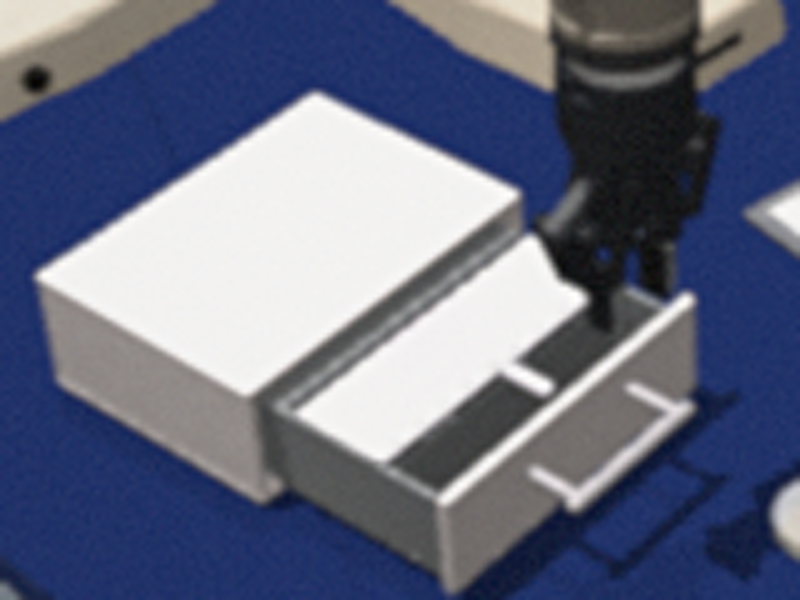

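Run:
```python
from h import *
import pickle
np.set_printoptions(precision=4,suppress=True)
p=pickle.load(open('p4.pkl','rb'))
R=np.array([[-.9959,-.0909],[-.0909,.9959]]); t=np.array([.4339,.1957])
for nm,u,z in [('hL',(219,214),.062),('hR',(346,214),.062),('fL',(150,274),.084),('fR',(415,273),.084),('tip',(281.5,291),.0805),('root',(281.5,325),.0805)]:
    X=onz('wrist',u,z,p); print(nm,X,'tool-rel',R.T@(X[:2]-t))
```

```text
hL [0.4417 0.1484 0.062 ] tool-rel [-0.0035 -0.0478]
hR [0.4324 0.25   0.062 ] tool-rel [-0.0034  0.0542]
fL [0.4917 0.095  0.084 ] tool-rel [-0.0484 -0.1056]
fR [0.4712 0.3121 0.084 ] tool-rel [-0.0477  0.1126]
tip [0.4961 0.2037 0.0805] tool-rel [-0.0627  0.0024]
root [0.5303 0.207  0.0805] tool-rel [-0.097   0.0025]
```

Emit:
{"op": "carry_out", "data": {"motion": "0.6 -24.2 2.6 0 0; 0.6 -24.2 0 0 0; 0.6 -24.2 0 0 0; 0.6 0 0 21 0; 0.6 0 0 25 0; 0.6 0 0 25 0; 0.6 0 0 20 0; 0.6 0 0 10 0"}}

```text
clock: 10.45
tcp_pos: [0.5055, 0.2046, 0.0647]
orientation: [0.143, -3.137, 0.001]
contact_force: [-0.7, -0.3, 0.9]
grip_width: 0.0343
```

Emit:
{"op": "carry_out", "data": {"motion": "0.6 0 0 0 0; 0.6 0 0 0 0; 1 0 0 0 0; 1 0 0 0 0; 1 0 0 0 0; 1 0 0 0 0; 1 0 0 0 0; 1 0 0 0 0", "newtons": 25}}

```text
clock: 11.45
tcp_pos: [0.5065, 0.2045, 0.0665]
orientation: [-0.142, 3.137, -0.001]
contact_force: [-0.4, -3.3, 6.5]
grip_width: 0.0091
```

Run:
```python
from h import *
np.set_printoptions(precision=4,suppress=True)
o=r.get_obs();print(o['tcp_pos'],o['contact_force'],o['grip_width'],o['joints'],np.abs(o['qvel']).max())
print(Ro.from_rotvec(o['orientation']).as_matrix())
p=camera_params('wrist');a=grab_frame('wrist');cv2.imwrite("pics/w5.png",a[:,:,::-1])
```

```text
[0.5065 0.2045 0.0665] [-0.3655 -3.2644  6.5239] 0.00913490223146948 [-0.2853  0.4987 -0.2684  1.9811  0.2027  0.6863  0.9814] 0.0020159629375539967
[[-0.9959 -0.0904  0.001 ]
 [-0.0904  0.9959 -0.0003]
 [-0.001  -0.0004 -1.    ]]
```

View pics/w5.png

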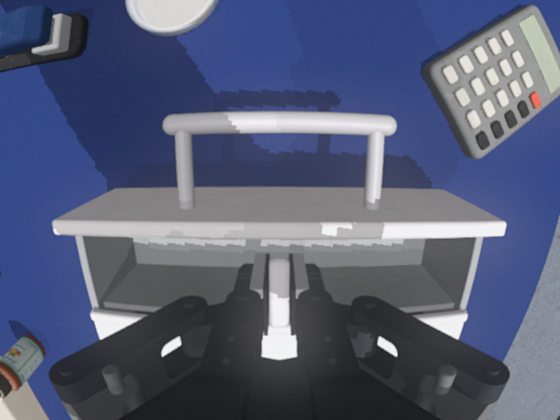

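Run:
```python
import numpy as np
th=np.linspace(0,2.1,17);X=-98.7*np.cos(th);Z=98.7*np.sin(th)
dx=-np.diff(X);dz=-np.diff(Z)
for c in range(2): print('; '.join(f"1 {a:.1f} 0 {b:.1f} 0" for a,b in zip(dx[8*c:8*c+8],dz[8*c:8*c+8])))
```

```text
1 -0.8 0 -12.9 0; 1 -2.5 0 -12.7 0; 1 -4.2 0 -12.3 0; 1 -5.7 0 -11.6 0; 1 -7.2 0 -10.8 0; 1 -8.6 0 -9.7 0; 1 -9.8 0 -8.5 0; 1 -10.8 0 -7.2 0
1 -11.6 0 -5.7 0; 1 -12.3 0 -4.1 0; 1 -12.7 0 -2.5 0; 1 -12.9 0 -0.8 0; 1 -12.9 0 0.9 0; 1 -12.7 0 2.6 0; 1 -12.2 0 4.2 0; 1 -11.6 0 5.8 0
```

Emit:
{"op": "carry_out", "data": {"motion": "1 -0.8 0 -12.9 0; 1 -2.5 0 -12.7 0; 1 -4.2 0 -12.3 0; 1 -5.7 0 -11.6 0; 1 -7.2 0 -10.8 0; 1 -8.6 0 -9.7 0; 1 -9.8 0 -8.5 0; 1 -10.8 0 -7.2 0"}}

```text
clock: 12.5
tcp_pos: [0.5551, 0.2088, 0.1517]
orientation: [0.143, -3.136, 0.002]
contact_force: [-2.3, -3.6, -5.5]
grip_width: 0.0093
```

Emit:
{"op": "carry_out", "data": {"motion": "1 -11.6 0 -5.7 0; 1 -12.3 0 -4.1 0; 1 -12.7 0 -2.5 0; 1 -12.9 0 -0.8 0; 1 -12.9 0 0.9 0; 1 -12.7 0 2.6 0; 1 -12.2 0 4.2 0; 1 -11.6 0 5.8 0"}}

```text
clock: 13.5
tcp_pos: [0.6572, 0.2179, 0.1538]
orientation: [-0.141, 3.133, 0.0]
contact_force: [0.4, -4.9, 6.1]
grip_width: 0.0082
```

Run:
```python
from h import *
np.set_printoptions(precision=4,suppress=True)
o=r.get_obs();print(o['tcp_pos'],o['contact_force'],o['grip_width'],o['joints'],np.abs(o['qvel']).max())
a=grab_frame('wrist');cv2.imwrite("pics/w6.png",a[:,:,::-1])
b=grab_frame('scene')
cv2.imwrite("pics/s6z.png",cv2.resize(b[170:290,130:290],None,fx=5,fy=5,interpolation=cv2.INTER_CUBIC)[:,:,::-1])
```

```text
[0.6572 0.2179 0.1538] [ 0.3784 -4.893   6.092 ] 0.008242068477287394 [-0.2361  0.5879 -0.2559  1.5685  0.1699  1.0018  1.119 ] 0.20947964350673412
```

View pics/w6.png

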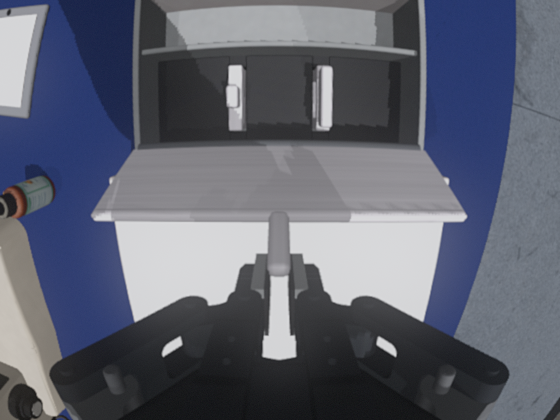

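View pics/s6z.png

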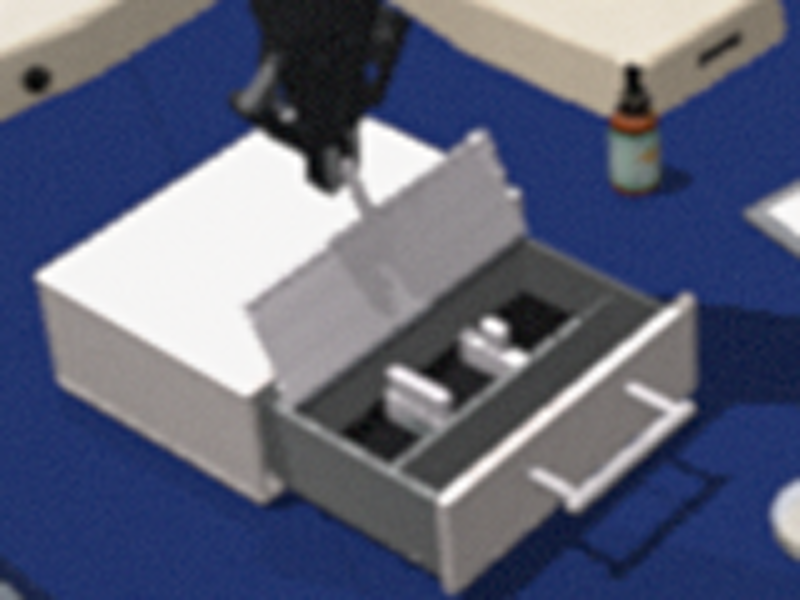

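Emit:
{"op": "carry_out", "data": {"motion": "1 0 0 0 0; 0.6 0 0 0 0; 0.6 0 0 0 0; 0.6 0 0 0 0; 0.6 0 0 -20 0; 0.6 0 0 -20 0; 0.6 0 0 -20 0; 0.6 0 0 -20 0"}}

```text
clock: 14.6
tcp_pos: [0.6541, 0.2185, 0.2333]
orientation: [-0.143, 3.137, 0.001]
contact_force: [0.2, -0.4, 0.4]
grip_width: 0.0342
```

Emit:
{"op": "carry_out", "data": {"motion": "0.6 22 8 0 0; 0.6 22 8 0 0; 0.6 22 8 0 0; 0.6 21 9 0 0; 0.6 0 0 0 0; 0.6 0 0 0 0; 0.6 0 0 0 0; 0.6 0 0 0 0"}}

```text
clock: 15.6
tcp_pos: [0.5648, 0.243, 0.231]
orientation: [0.142, -3.138, 0.0]
contact_force: [0.2, -0.3, 0.1]
grip_width: 0.0343
```

Run:
```python
from h import *
import pickle
np.set_printoptions(precision=4,suppress=True)
o=r.get_obs();print(o['tcp_pos'],o['contact_force'],o['grip_width'],o['joints'],np.abs(o['qvel']).max())
p=camera_params('wrist');pickle.dump((p,o),open('p7.pkl','wb'))
a=grab_frame('wrist');cv2.imwrite("pics/w7.png",a[:,:,::-1])
b=grab_frame('scene')
cv2.imwrite("pics/s7z.png",cv2.resize(b[170:290,130:290],None,fx=5,fy=5,interpolation=cv2.INTER_CUBIC)[:,:,::-1])
```

```text
[0.5648 0.243  0.231 ] [ 0.1963 -0.2884  0.1077] 0.03430548888061852 [-0.2808  0.397  -0.2981  1.6899  0.1295  1.0742  1.0422] 0.0058432293105129055
```

View pics/w7.png

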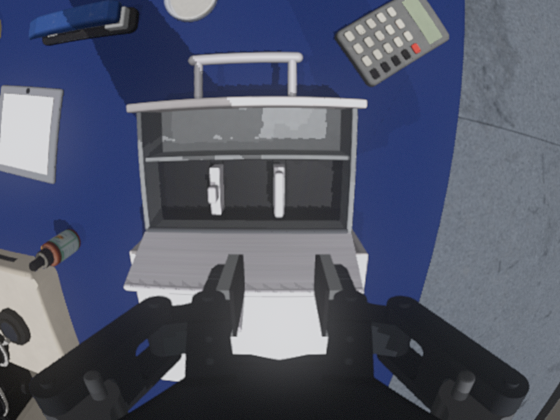

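View pics/s7z.png

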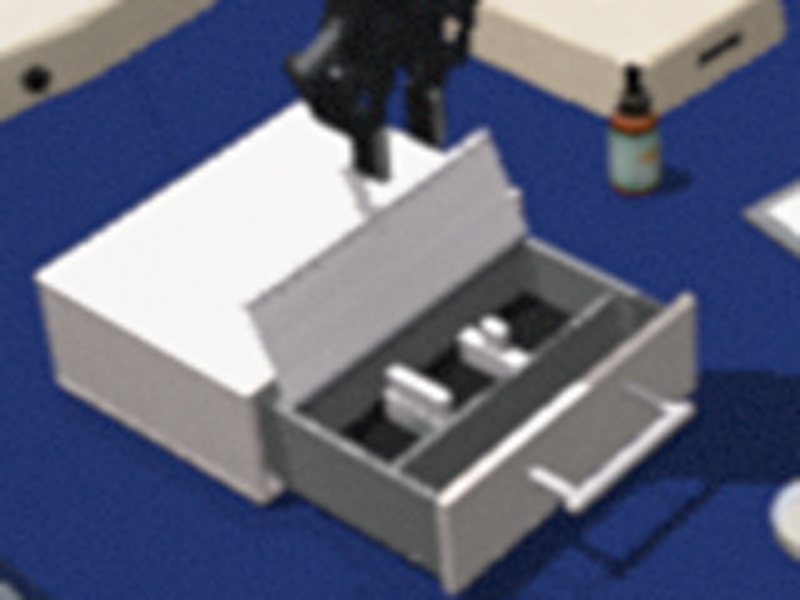

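Run:
```python
import cv2
a=cv2.imread("pics/w7.png");cv2.imwrite("pics/w7z.png",cv2.resize(a[90:300,120:380],None,fx=2.8,fy=2.8,interpolation=cv2.INTER_CUBIC))
from h import *
import pickle
p,o=pickle.load(open('p7.pkl','rb'))
np.set_printoptions(precision=4,suppress=True)
M=Ro.from_rotvec(o['orientation']).as_matrix()
for nm,u,z in [('gF',(280,164),.068),('gB',(280,217),.068),('bl',(190,59),.062),('br',(301,57),.062)]:
    X=onz('wrist',u,z,p);print(nm,X,M.T@(X-o['tcp_pos']))
```

```text
gF [0.5365 0.2416 0.068 ] [0.0283 0.0012 0.163 ]
gB [0.5886 0.2464 0.068 ] [-0.0241  0.0012  0.163 ]
bl [0.4405 0.146  0.062 ] [ 0.1325 -0.0853  0.169 ]
br [0.4324 0.2519 0.062 ] [0.131  0.0209 0.169 ]
```

View pics/w7z.png

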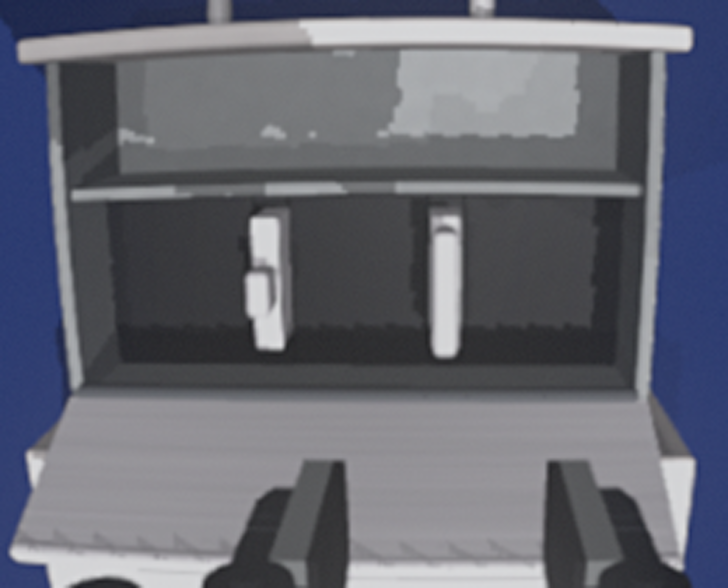

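Emit:
{"op": "carry_out", "data": {"motion": "0.6 -2 0.7 20 0; 0.6 0 0 25 0; 0.6 0 0 25 0; 0.6 0 0 25 0; 0.6 0 0 25 0; 0.6 0 0 25 0; 0.6 0 0 18 0; 0.6 0 0 0 0"}}

```text
clock: 16.7
tcp_pos: [0.5649, 0.2436, 0.0661]
orientation: [0.143, -3.135, 0.002]
contact_force: [0.8, -0.1, 0.5]
grip_width: 0.0339
```

Run:
```python
from h import *
np.set_printoptions(precision=4,suppress=True)
o=r.get_obs();print(o['tcp_pos'],o['contact_force'],o['grip_width'],np.abs(o['qvel']).max())
a=grab_frame('wrist');cv2.imwrite("pics/w8.png",a[:,:,::-1])
```

```text
[0.5649 0.2436 0.0661] [ 0.8364 -0.0517  0.4903] 0.03393367532258569 0.033331273392345054
```

View pics/w8.png

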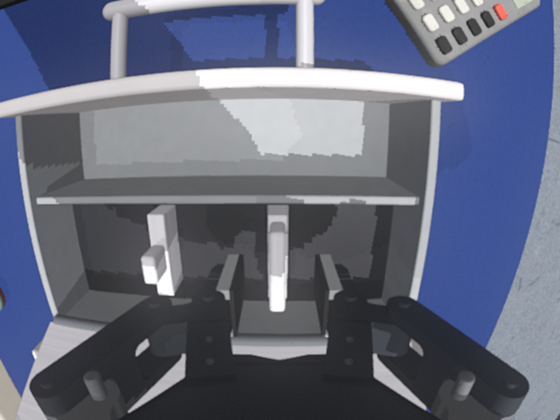

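Emit:
{"op": "carry_out", "data": {"motion": "0.6 -1.5 -0.5 6 0; 0.6 0 0 6 0; 0.6 0 0 0 0; 0.6 0 0 0 0; 1 0 0 0 0; 1 0 0 0 0; 1 0 0 0 0; 1 0 0 0 0", "newtons": 40}}

```text
clock: 17.75
tcp_pos: [0.5679, 0.2439, 0.0564]
orientation: [-0.143, 3.138, 0.0]
contact_force: [-1.0, -0.3, 3.6]
grip_width: 0.0066
```

Emit:
{"op": "carry_out", "data": {"motion": "1 0 0 0 0; 1 0 0 0 0; 1 0 0 -4 0; 1 0 0 -4 0; 1 0 0 -6 0; 1 0 0 -6 0; 1 0 0 -6 0; 1 0 0 -6 0"}}

```text
clock: 18.75
tcp_pos: [0.5677, 0.2439, 0.0886]
orientation: [-0.143, 3.138, 0.0]
contact_force: [0.2, 0.5, -0.2]
grip_width: 0.0065
```

Run:
```python
from h import *
np.set_printoptions(precision=4,suppress=True)
o=r.get_obs();print(o['tcp_pos'],o['contact_force'],o['grip_width'],o['joints'],np.abs(o['qvel']).max())
a=grab_frame('wrist');cv2.imwrite("pics/w9.png",a[:,:,::-1])
```

```text
[0.5677 0.2439 0.0886] [ 0.2233  0.5364 -0.2022] 0.006549104152069028 [-0.3055  0.5608 -0.2702  1.7972  0.1973  0.8098  0.989 ] 0.08747087605915278
```

View pics/w9.png

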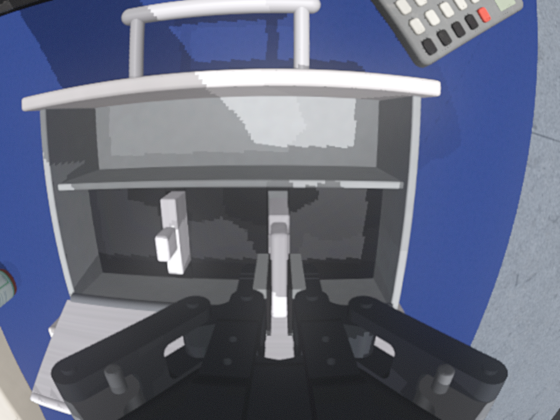

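Emit:
{"op": "carry_out", "data": {"motion": "1 0 0 -10 0; 1 0 0 -20 0; 1 0 0 -24 0; 1 0 0 -24 0; 1 0 0 -24 0; 1 0 0 -20 0; 1 0 0 -14 0; 1 0 0 -6 0"}}

```text
clock: 19.8
tcp_pos: [0.568, 0.2441, 0.2315]
orientation: [-0.143, 3.137, 0.001]
contact_force: [-0.4, -0.5, -0.3]
grip_width: 0.0065
```

Emit:
{"op": "carry_out", "data": {"motion": "1 2 -10 0 0; 1 5 -20 0 0; 1 6 -26 0 0; 1 6 -26 0 0; 1 6 -26 0 0; 1 6 -26 0 0; 1 6 -26 0 0; 1 6 -26 0 0"}}

```text
clock: 20.8
tcp_pos: [0.5406, 0.0519, 0.2293]
orientation: [0.14, -3.137, 0.001]
contact_force: [-0.3, -1.2, -1.1]
grip_width: 0.0065
```

Emit:
{"op": "carry_out", "data": {"motion": "1 6 -26 0 0; 1 6 -26 0 0; 1 6 -26 0 0; 1 6 -26 0 0; 1 6 -26 0 0; 1 6 -22 5 0; 1 4 -14 5 0; 1 2 -6 5 0"}}

```text
clock: 21.8
tcp_pos: [0.5147, -0.1217, 0.2144]
orientation: [0.14, -3.138, -0.0]
contact_force: [0.9, -0.5, -0.1]
grip_width: 0.0065
```

Emit:
{"op": "carry_out", "data": {"motion": "1 0 0 5 0; 1 0 0 5 0; 1 0 0 5 0; 1 0 0 0 0; 1 0 0 0 0; 1 0 0 0 0; 1 0 0 0 0; 1 0 0 0 0"}}

```text
clock: 22.8
tcp_pos: [0.5157, -0.1204, 0.2002]
orientation: [-0.143, 3.138, -0.0]
contact_force: [0.2, 0.0, -0.4]
grip_width: 0.0065
```

Run:
```python
from h import *
np.set_printoptions(precision=4,suppress=True)
o=r.get_obs();print(o['tcp_pos'],o['contact_force'],o['grip_width'],o['joints'],np.abs(o['qvel']).max())
import pickle
p=camera_params('wrist');pickle.dump((p,o),open('p10.pkl','wb'))
cv2.imwrite("pics/w10.png",grab_frame('wrist')[:,:,::-1])
cv2.imwrite("pics/s10.png",grab_frame('scene')[:,:,::-1])
cv2.imwrite("pics/d10.png",grab_frame('side')[:,:,::-1])
```

```text
[ 0.5157 -0.1204  0.2002] [ 0.1862  0.0168 -0.372 ] 0.006497286937293097 [ 0.241   0.2799 -0.1542  1.9269  0.0526  0.9383  1.7235] 0.0009701508625189015
```

View pics/w10.png

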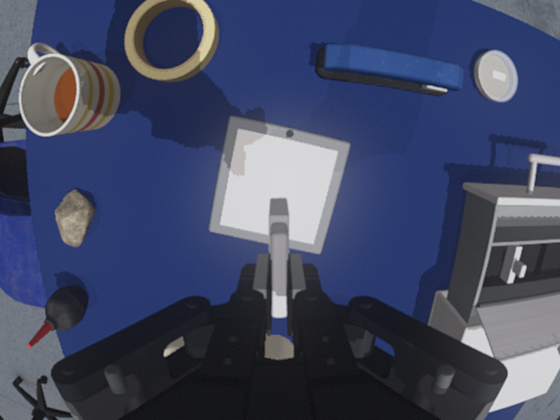

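View pics/s10.png

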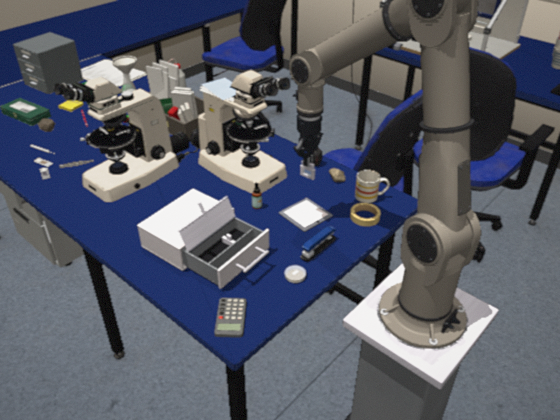

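View pics/d10.png

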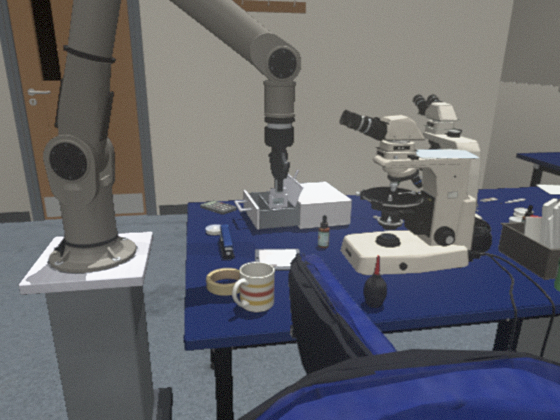

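```bash
python3 - <<'E'
from h import *
import pickle
np.set_printoptions(precision=4,suppress=True)
p,o=pickle.load(open('p10.pkl','rb'))
Q=[onz('wrist',u,.008,p) for u in [(233,116),(350,143),(322,254),(209,232)]];print(np.array(Q),np.mean(Q,0))
t=o['tcp_pos']
for n in('scene','side'):
  for dz in (-.042,.012): print(n,proj(n,t+[0,0,dz]))
  a=cv2.imread("pics/%s10.png"%n[0 if n=='scene' else 2]); u=proj(n,t).astype(int)
  cv2.imwrite(f"pics/z10{n}.png",cv2.resize(a[u[1]-40:u[1]+60,u[0]-50:u[0]+50],None,fx=5,fy=5,interpolation=cv2.INTER_CUBIC)); print(u)
E
python3 -c "
import cv2,numpy as np
cv2.imwrite('pics/z10.png',cv2.resize(np.hstack([cv2.imread('pics/z10scene.png'),cv2.imread('pics/z10side.png')]),(800,400)))"
```

```text
[[ 0.4458 -0.1737  0.008 ]
 [ 0.462  -0.051   0.008 ]
 [ 0.5879 -0.0648  0.008 ]
 [ 0.5733 -0.1929  0.008 ]] [ 0.5172 -0.1206  0.008 ]
scene [305.8785 175.5718]
scene [306.4697 161.2765]
[306 164]
side [278.2927 206.273 ]
side [278.5071 187.106 ]
[278 191]
```

View pics/z10.png

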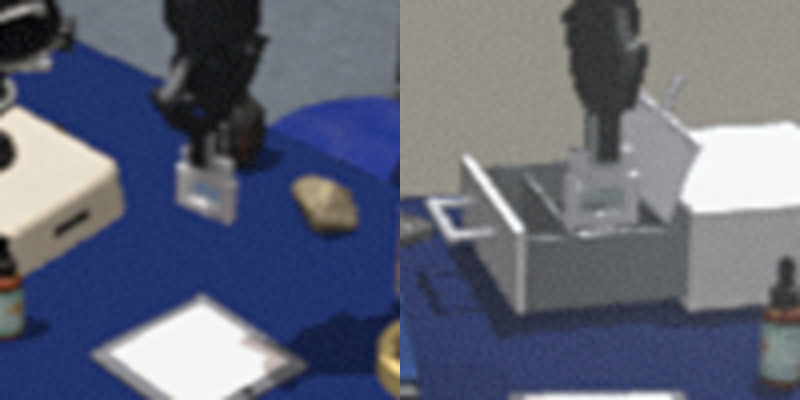

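Run:
```python
import cv2,numpy as np
a=cv2.imread("pics/s10.png");b=cv2.imread("pics/s4.png")
cv2.imwrite("pics/cmp.png",np.hstack([cv2.resize(x[180:290,170:280],None,fx=3.6,fy=3.6,interpolation=cv2.INTER_CUBIC) for x in (b,a)]))
g=lambda x:np.float32(cv2.cvtColor(x[245:290,180:275],cv2.COLOR_BGR2GRAY))
print(cv2.phaseCorrelate(g(b),g(a)))
from h import *
o=r.get_obs();print(o['tcp_pos'],o['contact_force'],o['grip_width'],np.abs(o['qvel']).max())
```

```text
((-0.05267920702345208, 0.9701681836162734), 0.4257384883032905)
[ 0.5156298  -0.1204311   0.20011552] [ 0.50724126  0.17010544 -0.75801051] 0.006498174743327031 0.0018893023216521349
```

View pics/cmp.png

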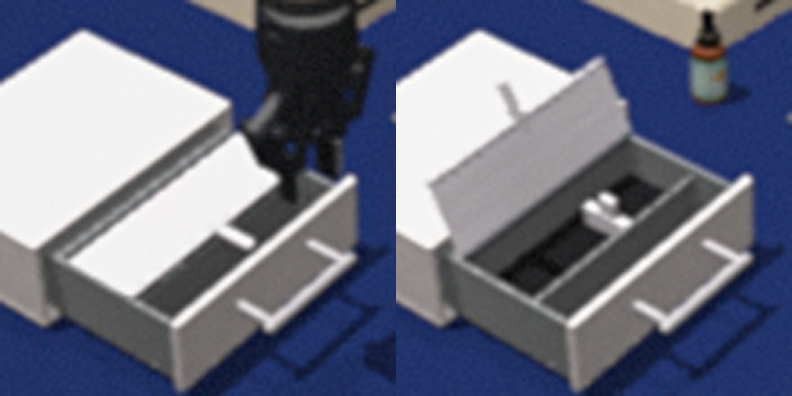

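Run:
```python
import cv2,numpy as np
a=cv2.imread("pics/s10.png");b=cv2.imread("pics/s4.png")
G=[np.float32(cv2.cvtColor(x,cv2.COLOR_BGR2GRAY)) for x in (b,a)]
for (y0,y1,x0,x1) in [(225,290,210,278),(232,280,215,272),(185,260,138,180)]:
    t=G[0][y0:y1,x0:x1]; s=G[1][y0-4:y1+4,x0-4:x1+4]
    m=cv2.matchTemplate(s,t,cv2.TM_CCOEFF_NORMED); print(cv2.minMaxLoc(m)[1:], m[4,3:6],m[3:6,4])
```

```text
(0.4445950984954834, (0, 3), (4, 4)) [0.40371823 0.4445951  0.42959315] [0.40112928 0.4445951  0.4092829 ]
(0.5124526023864746, (1, 0), (4, 4)) [0.45280737 0.5124526  0.49178353] [0.44021115 0.5124526  0.4752741 ]
(0.9994411468505859, (8, 8), (4, 4)) [0.99089575 0.99944115 0.9893264 ] [0.9787578  0.99944115 0.9786136 ]
```

Run:
```python
import cv2,numpy as np
a=cv2.imread("pics/s10.png");b=cv2.imread("pics/s4.png")
cv2.imwrite("pics/cmp2.png",np.hstack([cv2.resize(x[225:290,210:278],None,fx=5.8,fy=5.8,interpolation=cv2.INTER_CUBIC) for x in (b,a)]))
```

```text
(no output)
```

View pics/cmp2.png

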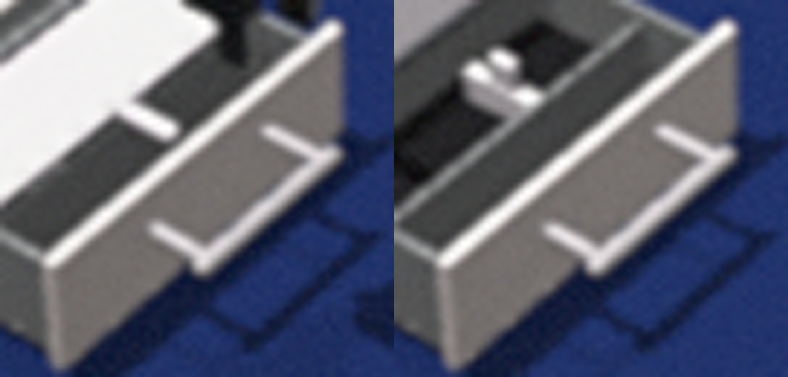

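The fascia, handle and shadow sit at the same pixels in both crops. The low correlation comes from the flap having left the crop, so the tray hasn't moved. Handing in.

```bash
python3 -c "
from h import *
print(r.hand_in())"
```

```text
the job is handed in; nothing more can be done
None
```

The job is done and handed in at about 23 s on the robot's clock. The arm is holding the filter insert (the one with the glass window) upright over the light pad.

- **Tray:** I pulled it out by its handle until the force rose at the stop, 145 mm of travel.
- **Flap:** I swung it up by the tongue to about 2.1 rad. It stayed up after I let go and was still up in the last picture.
- **Filter:** I drew it straight up out of its slot, the one on the robot's left. The blank is still in its slot.
- **Final hold:** The arm was still, with the tool 2 mm from the pad centre seen by the wrist camera. The lower edge is at about z = 0.158, roughly 15 cm above the pad.
- **Bystanders:** None look moved in the final pictures.

Some checks disagreed:

- **Pad centre:** The first scene and wrist views differed by about 9 mm in x. I aimed between them, and the last wrist view agreed to within 2 mm.
- **Tray position:** Comparing pictures from before and after by phase correlation gave a weak 1-pixel shift (about 2.5 mm). Template matching peaked at no shift, but with a low score (0.44 to 0.51). Side by side, the fascia and handle were at the same pixels, so I take it the tray has not moved.
- **Grip width:** The reading while gripping is 1 to 2.5 mm less than the true thickness of what is held. The pictures show each grasp was sound.

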